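# Get the citrus juicer ready and hold the lemon half over it

### The arm

A 6-joint arm with a two-finger parallel gripper is mounted at the origin on a cart in front of the work surface, level with it; the furniture and walls round the work are solid. World frame = base frame: x ahead of the robot, y to its left, z up, the work surface at z = 0. Lengths are in m, angles in rad, forces in N, time in s.
With the tool pointing down it reaches from about 0.375 to 0.9 m from the base axis. Payload 3.1 kg.
Tool frame: the origin (TCP) lies between the finger pads; the fingertips stand 8 mm ahead of it and the grasp point (between the pads) lies 11 mm behind it; z points along the fingers, y is the line along which they close (so a half turn about z gives the same grasp; the last joint's range is limited). The gripper opens to 87 mm and grips with 3 to 60 N. Pads are 19 mm wide; open, the fingers measure 117 mm over their backs; the gripper's body (75 mm by 190 mm) begins 51 mm behind the grasp point.
Start: joints at [0.984, 0.527, 1.433, -0, 1.181, -0.178], TCP at [0.248, 0.573, 0.196] pointing down, gripper open.
Joint ranges: [-3.08, 3.08], [-0.75, 2.2], [0.22, 2.44], [-1.43, 4.57], [0, 2.65], [-2.85, 2.85]. Speed limits (rad/s): [2.79, 2.79, 3.14, 3.14, 3.14, 3.14].

### API

Orientations are given as a unit quaternion [x, y, z, w].
In Python, from rig import robot, vision, job gives the robot as it stands.
- The arm moves only by the shell command python3 -m handwheel 'ROWS' [OPENING] [FORCE]. ROWS is JSON, a list of rows, each a list of 4 numbers: the shift along the tool's x, y, z as a fraction of full scale, then the turn about the tool's z as a fraction of full scale. A call has 1 to 20 rows; each row is the pose to reach, as a shift and turn from the pose commanded when the call began, along the tool's axes at that moment, turning the shorter way round; what a row does not reach only later rows make up. Full scale, the value 1, is 300 mm for a shift and 2 pi rad for a turn. A row lasts 1/12 s, in which the tool goes at most 41.7 mm and 7.16 degrees, less where a joint would pass 70% of its speed; a pose out of reach is approached as far as the arm can. A call with a number of a shift or a turn outside -1 to 1 is refused whole. A call with a gripper value outside its range is refused whole. OPENING is the opening in per cent of the stroke, from 0 (shut) to 100 (fully open), set as the call begins (- or left out, the last holds). The fingers move at their own pace and stop on an object; FORCE is the grip in N (left out, the last holds). Time passes only in rows, so rows that repeat a pose let the fingers close. It gives the time, the measured TCP pose, the force, the opening and the grip force at its end, in the units of the state.
- robot.get_obs(): the state, without advancing time (a new reading comes with each control period).
- vision.camera(name): name is "side" or "top"; returns a dict with "frame" (384x512x3 uint8, red, green, blue), "K" (3x3 intrinsics, pixels), "cam_to_world" (4x4, takes a point from camera to world coordinates). Camera axes: x right, y down, z forward; pixel columns grow to the right and rows downward; lengths in m; the calibration is good to about 2 mm. A picture is of the moment at which its call begins. There is no depth.
- job.hand_in(): hands the job in; it is judged then, once.
Trained networks look in the newest picture that a camera, given by its name, has taken for a name from the list of things; names that differ only in an ending like _2 or _b are one class to them, and where a whole thing is asked for, a point or a joint stands for the part that bears it (a point fixed in the world has none). Each returns a list of dicts, best first, with "conf" (0 to 1); they miss things now and then, are a little off and sometimes report something else, mostly with a low value. They report only what shows in the picture. A call takes as long as a camera call. They do not tell look-alikes from the thing itself.
- vision.look_for(camera, label): "point" ([row, column] in pixels, amid what is visible of it).
- vision.outline_of(camera, label): "mask" (384x512 bool, what is visible of it) and "point" ([row, column] in pixels, amid what is visible of it).
The state is a dict: "time": time; "q": joint angles; "joint_velocities": joint speeds; "joint_torque": joint torques, N m; "position": TCP position; "tool_rot": TCP orientation; "ft_force": force on the tool from outside, world axes, zero at the start; "moment": the same for the moment, N m; "grip_width": finger opening in m; "grip_force": force on a finger pad.
Only numpy, scipy, OpenCV 4.12 (cv2) and the standard library are available. Lean on these libraries where they do the work, as an engineer would, in place of code of your own. Each camera call takes 0.05 s, during which the arm holds its last target. There are 200 camera calls.

### The job

Take the orange reamer off the wooden board and push its hollow collar fully home onto the upright spindle of the juicer, and let go of it. Then pick up the half lemon from the board, carry it over the row of upturned glasses, and stop with its cut face level and hovering about one to one and a half centimetres above the reamer's tip, centred over it; at no time may the lemon touch the reamer. Finish while still holding the lemon there, and leave the glasses standing where they are.

Things in the scene. Friction and masses are not known exactly. Their poses are not given: they have to be found in the camera images.
- board: round wooden board, 230 mm in diameter, 25 mm high, fixed, lying on the worktop; origin at the centre of its underside, z up. The reamer and the half lemon stand on its flat top (z = 25 mm), on roughly opposite sides of its centre, 90 to 135 mm apart centre to centre. It lies either left or right of the row of glasses, the juicer on the other side.
- juicer: squat white citrus juicer, fixed, 120 mm across at the foot; round steel dish with a rim 58 mm in radius whose edge is 44 mm above the worktop, and a small spout that sticks out to 80 mm from the axis towards its own -x, top 48 mm. In the dish's middle a steel pedestal (radius 24 mm, flat top 46 mm above the worktop) carries an upright round grey spindle of 20 mm diameter, its rounded top 72 mm above the worktop. Origin at the centre of the underside, z up.
- seat (a point): centre of the pedestal's flat top at the spindle's foot, on the spindle's axis, 46 mm above the worktop: where the reamer's underside rests when fully home. z up.
- reamer: orange plastic juicing cone, loose, about 60 g, standing upright; below, a round collar 40 mm in outer diameter and 30 mm high with a round bore of 24 mm diameter, open at the bottom and 30 mm deep; above it a ribbed cone that tapers to a tip 64 mm above the underside. Origin at the centre of the underside, z up along its axis. It slides freely on the spindle. Grip it across the collar.
- reamer_tip (a point): tip of the reamer's cone, on its axis, 64 mm above its underside.
- lemon_half: half lemon, yellow, loose, about 50 g, lying cut face down; 53 mm in diameter at and near the cut face, nearly straight-sided up to 14 mm above it, then domed to a small nipple 42 mm above the cut face. Origin at the centre of the cut face, z from the cut face towards the nipple (up).
- glass_1: loose upturned drinking glass, widest diameter 76 mm, 95 mm high; one of three in a row that runs ahead of the robot between board and juicer; origin at the centre of its underside, z up.
- glass_2: loose upturned drinking glass, widest diameter 77 mm, 89 mm high; in the same row; origin at the centre of its underside, z up.
- glass_3: loose upturned drinking glass, widest diameter 83 mm, 94 mm high; in the same row; origin at the centre of its underside, z up.
Mind the look-alikes: they are no part of the job. There is more than one size of the lemon_half; the one meant has the size given above. There is more than one size of the reamer; the job needs the smaller.

How it is judged:
By the outcome, as a careful person would: the job done as asked, in the order asked, and still so for the second after the job is handed in, while the arm keeps its last pose, push and grip.
It also fails if it takes over 72 s, if anything falls off the work surface, if the arm or the gripper's body presses on something with over 40 N, if the wrist force passes 120 N, or if a joint passes its speed limit or range.

## Working session

There is one attempt and no reset: what is moved stays moved. The work goes in short steps, Python scripts to look and compute and a shell command to move; the robot and the scene stay as the last step left them, time stands still between calls to the robot, and variables do not carry over. Pictures are saved under pics/ and viewed, at most 10 in all, crops included, and the job is handed in when it is done.

```bash
mkdir -p pics; cat > h.py <<'E'
import numpy as np, cv2
from rig import robot, vision, job
def snap(c):
    d=vision.camera(c); return d
def save(f,n): cv2.imwrite('pics/'+n,cv2.cvtColor(f,cv2.COLOR_RGB2BGR))
def onplane(d,rc,z):
    K=np.array(d['K']);T=np.array(d['cam_to_world'])
    r=T[:3,:3]@np.linalg.solve(K,[rc[1],rc[0],1.0]);o=T[:3,3]
    return o+r*(z-o[2])/r[2]
def proj(d,p):
    K=np.array(d['K']);T=np.array(d['cam_to_world'])
    c=T[:3,:3].T@(np.array(p)-T[:3,3]);u=K@c;return np.array([u[1]/u[2],u[0]/u[2]])
E
python3 - <<'E'
from h import *
ims=[]
for c in('top','side'):
    d=snap(c);save(d['frame'],c+'0.png')
    print(c,np.round(d['cam_to_world'],3).tolist(),np.round(d['K'],1).tolist())
    for l in ('reamer','lemon_half','juicer','board','glass_1'):
        for o in vision.outline_of(c,l):
            m=o['mask']; r,cc=np.nonzero(m)
            print(l,round(o['conf'],2),np.round(o['point'],1),'bb',r.min(),r.max(),cc.min(),cc.max())
o=robot.get_obs();print(o)
E
```

```text
top [[-0.013, -0.986, 0.168, 0.381], [-1.0, 0.014, 0.004, 0.073], [-0.007, -0.168, -0.986, 1.067], [0.0, 0.0, 0.0, 1.0]] [[353.4, 0.0, 252.6], [0.0, 353.4, 193.3], [0.0, 0.0, 1.0]]
reamer 0.74 [180.9 309.3] bb 170 190 300 320
reamer 0.44 [202.1 172.8] bb 196 209 168 182
lemon_half 0.68 [218.6 214.6] bb 208 225 206 223
juicer 0.9 [191.1 355.1] bb 171 216 335 377
board 0.76 [217.  197.9] bb 177 253 157 234
board 0.15 [202.4 175.5] bb 196 211 168 183
glass_1 0.97 [189.4 269.4] bb 176 203 259 284
glass_1 0.82 [237.2 288.7] bb 224 251 273 300
glass_1 0.59 [153.  271.9] bb 139 171 260 285
side [[-0.998, -0.027, 0.063, 0.491], [-0.068, 0.395, -0.916, 0.982], [-0.0, -0.918, -0.396, 0.482], [0.0, 0.0, 0.0, 1.0]] [[376.8, 0.0, 254.9], [0.0, 376.8, 189.6], [0.0, 0.0, 1.0]]
reamer 0.57 [177.2 242.3] bb 165 196 236 252
lemon_half 0.43 [254.1 277.9] bb 223 281 223 323
juicer 0.57 [168.1 265.2] bb 159 184 245 279
board 0.98 [255.3 278.2] bb 223 282 223 323
glass_1 0.79 [196.4 249.8] bb 176 216 238 264
glass_1 0.73 [191.3 299.3] bb 172 211 286 313
glass_1 0.57 [194.1 215.5] bb 176 215 202 227
{'time': 0.6, 'q': array([ 9.83539135e-01,  5.27460326e-01,  1.43270562e+00, -3.67672548e-05,
        1.18138088e+00, -1.78520368e-01]), 'joint_velocities': array([-0.00056445, -0.0007141 ,  0.00061679,  0.00018798,  0.0007254 ,
        0.0005491 ]), 'joint_torque': array([-5.86813658e-04, -4.39744520e+01, -1.76890951e+01,  6.34347182e-02,
        5.06968412e-02, -4.35809102e-05]), 'position': array([0.24839116, 0.57350092, 0.19577101]), 'tool_rot': array([2.02941922e-01, 9.79190776e-01, 1.48994202e-05, 2.43360664e-05]), 'ft_force': array([-0.51909374,  0.36592251, -0.43044267]), 'moment': array([-0.01118503,  0.00628994,  0.0080725 ]), 'grip_force': 0.0, 'grip_width': 0.0871485236404526}
```

View pics/top0.png

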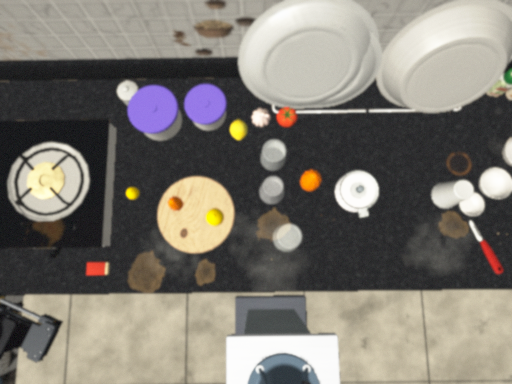

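View pics/side0.png

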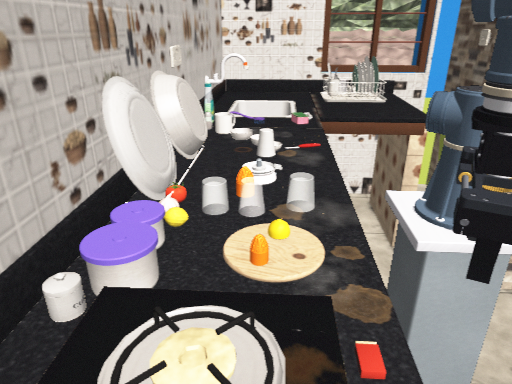

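The orange and yellow candidates in the top view are:
- **Reamers:** (202,175) on the board and (181,310) on the worktop right of the glasses.
- **Lemons:** (217,214) on the board, (193,133) small and off the board, and (130,238) by the pots.

The two on the board fit the description. I'll check their sizes in a crop and by measurement.

```bash
cat >> h.py <<'E'
def cmask(f,kind):
    h=cv2.cvtColor(f,cv2.COLOR_RGB2HSV);H,S,V=h[...,0],h[...,1],h[...,2]
    if kind=='orange': return (H>=5)&(H<=18)&(S>190)&(V>120)
    return (H>=22)&(H<=32)&(S>190)&(V>120)
def blob(m,rc,R=20):
    n,l,st,ce=cv2.connectedComponentsWithStats(m.astype(np.uint8),connectivity=8)
    k=min(range(1,n),key=lambda i:np.hypot(ce[i][1]-rc[0],ce[i][0]-rc[1])-0.3*min(st[i][4],50))
    return l==k
def area(m): return m.sum()
def prof(kind,s=1):
    if kind=='reamer': return s*np.array([[.020,0],[.020,.030],[.0165,.031],[.011,.048],[.004,.062],[0,.064]])
    return s*np.array([[.0265,0],[.0265,.014],[.024,.024],[.018,.033],[.008,.039],[.003,.042]])
def hull(d,p,kind,s=1):
    a=np.linspace(0,2*np.pi,40)
    P=[proj(d,[p[0]+r*np.cos(t),p[1]+r*np.sin(t),p[2]+z]) for r,z in prof(kind,s) for t in a]
    h=cv2.convexHull(np.array(P,np.float32)[:,::-1].copy())
    M=cv2.moments(h);return M['m00'],np.array([M['m01'],M['m10']])/M['m00']
E
python3 - <<'E'
from h import *
from scipy.optimize import least_squares
D={c:snap(c) for c in('top','side')}
T,S=D['top'],D['side']
ct=cv2.resize(T['frame'][160:260,110:390],None,fx=2.8,fy=2.8,interpolation=cv2.INTER_CUBIC)
cs=cv2.resize(S['frame'][150:290,190:335],None,fx=2,fy=2,interpolation=cv2.INTER_CUBIC)
W=np.zeros((ct.shape[0]+cs.shape[0],784,3),np.uint8);W[:280,:784]=ct;W[280:,:290]=cs
save(W,'crop1.png')
def meas(name,kind,col,tp,sp,z):
    obs={}
    for c,pt in(('top',tp),('side',sp)):
        if pt is None: continue
        m=blob(cmask(D[c]['frame'],col),pt);r,cc=np.nonzero(m);obs[c]=(m.sum(),np.array([r.mean(),cc.mean()]))
    p0=onplane(T,tp,z+.02)
    f=lambda x,cs:np.concatenate([hull(D[c],[x[0],x[1],z],kind)[1]-obs[c][1] for c in cs])
    for cs_ in [[c] for c in obs]+[list(obs)]:
        s=least_squares(f,p0[:2],args=(cs_,));print(name,cs_,np.round(s.x,4),np.round(s.fun,2))
    for c in obs: print(c,'area',obs[c][0],'model',round(hull(D[c],[*s.x,z],kind)[0],1),'at',np.round(obs[c][1],1))
meas('reamB','reamer','orange',(202,175),(250,260),.025)
meas('lemB','lemon','yellow',(217,214),(230,279),.025)
meas('reamR','reamer','orange',(181,310),None,0)
meas('lemS','lemon','yellow',(193,133),None,0)
meas('lemT','lemon','yellow',(130,238),(217,176),0)
# board, juicer, glasses
for l,z,n in(('board',.02,1),('juicer',.04,1),('glass_1',.045,3)):
    for c in D:
        for o in vision.outline_of(c,l)[:n]:
            r,cc=np.nonzero(o['mask']);print(l,c,np.round(onplane(D[c],(r.mean(),cc.mean()),z),3),round(o['conf'],2))
E
```

```text
reamB ['top'] [0.5294 0.3043] [-0. -0.]
reamB ['side'] [0.5308 0.312 ] [-0. -0.]
reamB ['top', 'side'] [0.5305 0.3076] [-0.37 -1.09 -1.17  0.25]
top area 106 model 180.8 at [203.3 175.4]
side area 308 model 471.1 at [253.7 257.9]
lemB ['top'] [0.4894 0.1912] [0. 0.]
lemB ['side'] [0.4895 0.1909] [ 0. -0.]
lemB ['top', 'side'] [0.4895 0.1911] [-0.04  0.03  0.05  0.02]
top area 196 model 266.9 at [216.7 214.2]
side area 278 model 397.3 at [229.5 278.3]
reamR ['top'] [ 0.5975 -0.0972] [ 0. -0.]
reamR ['top'] [ 0.5975 -0.0972] [ 0. -0.]
top area 267 model 166.9 at [180.4 310.2]
lemS ['top'] [0.5679 0.4454] [-0. -0.]
lemS ['top'] [0.5679 0.4454] [-0. -0.]
top area 131 model 269.3 at [192.9 131.8]
lemT ['top'] [0.7622 0.1241] [0. 0.]
lemT ['side'] [0.7646 0.1314] [ 0. -0.]
lemT ['top', 'side'] [0.7647 0.1258] [-0.76 -0.56 -1.02  0.54]
top area 163 model 243.7 at [130.4 237. ]
side area 4 model 333.9 at [223.  172.5]
board top [0.497 0.249 0.02 ] 0.88
board side [0.498 0.271 0.02 ] 0.62
juicer top [ 0.556 -0.228  0.04 ] 0.6
juicer side [ 0.544 -0.208  0.04 ] 0.88
glass_1 top [0.564 0.023 0.045] 0.91
glass_1 top [0.487 0.19  0.045] 0.71
glass_1 top [0.672 0.016 0.045] 0.62
glass_1 side [0.672 0.022 0.045] 0.85
glass_1 side [ 0.429 -0.019  0.045] 0.83
glass_1 side [0.569 0.026 0.045] 0.71
```

View pics/crop1.png

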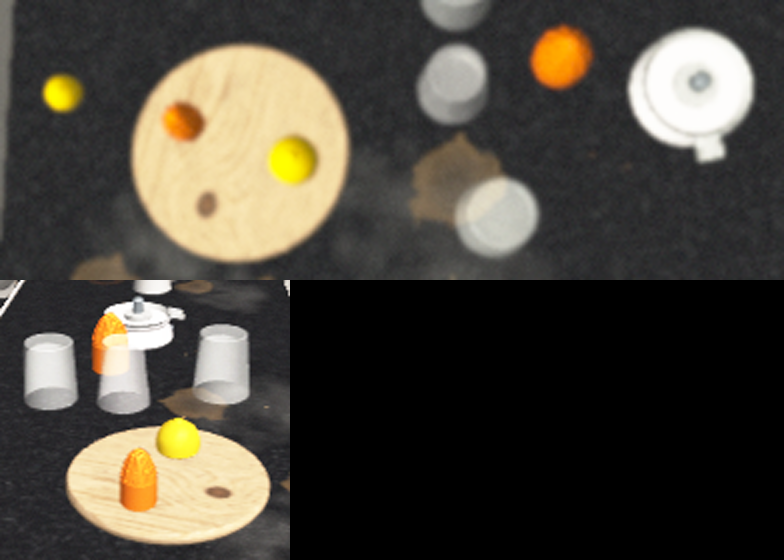

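The crop shows the board reamer (top 202,175) as smaller than the one at (181,310). The board lemon (217,214) is about 17–18 px wide, which is about 53 mm, while the one at (193,133) is clearly smaller. So the two board items are the targets. The spindle shows at about (189,360) top and (162,259) side. Next I refine the reamer and spindle positions.

```bash
python3 - <<'E'
from h import *
from scipy.optimize import least_squares
D={c:snap(c) for c in('top','side')}
def om(f):
    h=cv2.cvtColor(f,cv2.COLOR_RGB2HSV);H,S,V=[h[...,i].astype(int) for i in range(3)]
    return (H>=3)&(H<=18)&(S>165)&(V>60)
obs={}
for c,pt in(('top',(202,175)),('side',(250,260))):
    m=blob(om(D[c]['frame']),pt);r,cc=np.nonzero(m);obs[c]=np.array([r.mean(),cc.mean()]);print(c,m.sum(),obs[c],r.min(),r.max(),cc.min(),cc.max())
f=lambda x:np.concatenate([hull(D[c],[*x,.025],'reamer')[1]-obs[c] for c in D])
s=least_squares(f,[.53,.307]);print(s.x,s.fun)
g=cv2.cvtColor(D['top']['frame'],cv2.COLOR_RGB2GRAY);print(g[180:200,350:371])
g=cv2.cvtColor(D['side']['frame'],cv2.COLOR_RGB2GRAY);print(g[152:176,248:272])
for z in(.046,.06,.072): print(z,proj(D['top'],[.556,-.228,z]),proj(D['side'],[.556,-.228,z]))
E
```

```text
top 122 [203.27868852 175.40983607] 197 209 169 181
side 329 [253.65045593 257.64741641] 235 265 250 267
[0.53107368 0.30664113] [-0.54707766 -0.7874988  -1.34835872  0.28807175]
[[253 253 253 253 253 253 253 253 253 253 253 253 253 253 253 253 253 253
  253 253 252]
 [253 253 253 253 252 251 251 251 251 250 250 251 252 253 253 253 253 253
  253 253 253]
 [253 253 252 251 249 247 245 246 245 243 243 246 250 252 253 253 253 253
  253 253 253]
 [253 252 249 245 243 240 241 240 237 235 234 239 244 250 252 253 253 253
  253 253 253]
 [252 249 243 237 238 238 237 235 231 225 222 228 235 241 248 252 253 253
  253 253 253]
 [251 244 236 235 237 236 234 231 220 197 190 197 213 227 241 250 252 253
  253 253 253]
 [249 239 235 236 236 232 224 212 196 175 167 169 177 203 232 245 250 252
  253 253 253]
 [245 237 237 238 235 224 197 178 174 173 170 167 164 181 219 238 247 252
  253 253 253]
 [239 234 238 238 234 217 178 159 172 184 181 173 164 174 210 234 246 252
  253 253 253]
 [239 234 237 240 233 212 175 157 177 188 187 179 170 179 215 235 246 251
  253 253 253]
 [241 235 238 240 235 220 182 1
[... 2769 characters left out ...]
 251 252]
 [202 189 198 245 247 251 254 254 254 254 254 254 254 254 254 254 254 254
  254 251 249 215 153 212]
 [187 210 204 180 151 166 215 213 220 232 233 234 236 226 222 223 182 163
  174 170 165 202 221 244]
 [189 199 175 178 196 173 158 136 139 144 146 152 158 156 154 160 172 212
  229 237 248 241 215 213]
 [183 185 182 178 211 231 231 233 230 229 232 237 246 250 248 245 233 216
  216 219 216 223 247 254]
 [193 196 203 192 192 198 179 184 185 188 192 205 208 208 213 214 217 230
  241 251 254 255 255 255]]
0.046 [191.61289459 357.03355273] [166.20093996 260.22605356]
0.06 [190.77516323 358.41304462] [162.31466198 260.24764188]
0.072 [190.0388583  359.62551766] [158.95664463 260.26629571]
```

```bash
cat >> h.py <<'E'
from scipy.spatial.transform import Rotation as Ro
from scipy.optimize import least_squares
def go(target,closing=None):
    """row numbers (fractions) to world target; closing = desired closing-axis angle in deg"""
    o=robot.get_obs();R=Ro.from_quat(o['tool_rot']).as_matrix()
    s=R.T@(np.array(target)-o['position'])/.3
    a=np.degrees(np.arctan2(R[1,1],R[0,1]))
    t=0
    if closing is not None: t=-(((closing-a)+90)%180-90)/360   # tool z down
    print('pos',np.round(o['position'],4),'closing',round(a,1),'row',np.round([*s,t],4),'F',np.round(o['ft_force'],1),'w',round(o['grip_width'],4),'q6',round(o['q'][5],2),'t',round(o['time'],1))
E
python3 - <<'E'
from h import *
D={c:snap(c) for c in('top','side')}
g={c:cv2.cvtColor(D[c]['frame'],cv2.COLOR_RGB2GRAY).astype(float) for c in D}
def P(d,x):
    a=np.linspace(0,2*np.pi,40)
    pr=[(.01,.046),(.01,.064),(.008,.068),(.004,.0715),(0,.072)]
    p=np.array([proj(d,[x[0]+r*np.cos(t),x[1]+r*np.sin(t),z]) for r,z in pr for t in a],np.float32)
    M=cv2.moments(cv2.convexHull(p[:,::-1].copy()));return np.array([M['m01'],M['m10']])/M['m00']
w=np.clip((235-g['top'])/60,0,1);w[:182]=0;w[194:]=0;w[:,:354]=0;w[:,366:]=0
rr,cc=np.mgrid[:384,:512];ot=np.array([(w*rr).sum(),(w*cc).sum()])/w.sum()
# side column: spindle rows 161-165
w=np.clip((235-g['side'])/60,0,1);w[:161]=0;w[166:]=0;w[:,:255]=0;w[:,263:]=0
oc=(w*cc).sum()/w.sum();print(ot,oc)
s=least_squares(lambda x:P(D['top'],x)-ot,[.556,-.228]);print('top',s.x)
s=least_squares(lambda x:np.append(P(D['top'],x)-ot,P(D['side'],x)[1]-oc),[.556,-.228]);print('both',s.x,s.fun)
go([.531,.306,.12]);go([.531,.306,.038])
E
```

```text
[188.61949984 359.5121874 ] 258.5363520408163
top [ 0.56312312 -0.23295132]
both [ 0.56278953 -0.23286798] [ 0.11340111 -0.02142507 -0.19891057]
pos [0.2484 0.5735 0.1957] closing 66.6 row [-1.2188 -0.4438  0.2524  0.    ] F [-0.9 -0.2  0.2] w 0.0868 q6 -0.18 t 1.2
pos [0.2484 0.5735 0.1957] closing 66.6 row [-1.2188 -0.4437  0.5258  0.    ] F [-0.9 -0.2  0.2] w 0.0868 q6 -0.18 t 1.2
```

```bash
python3 -m handwheel '[[-0.1,-0.03,0,0],[-0.2,-0.07,0,0],[-0.3,-0.11,0,0],[-0.4,-0.15,0,0],[-0.5,-0.18,0,0],[-0.6,-0.22,0,0],[-0.7,-0.26,0,0],[-0.8,-0.3,0,0],[-0.9,-0.33,0,0],[-1,-0.37,0,0],[-1,-0.37,0,0],[-1,-0.37,0,0]]' 100 10
python3 -c "
from h import *
go([.531,.306,.12]);go([.531,.306,.038])"
```

```text
time: 2.2
position: [0.4808, 0.3512, 0.1957]
tool_rot: [0.205, 0.979, 0.0, -0.0]
ft_force: [-1.0, -0.0, -0.2]
grip_width: 0.0872
grip_force: 0.0
pos [0.4808 0.3512 0.1957] closing 66.4 row [-0.2136 -0.071   0.2523  0.    ] F [-1.  -0.  -0.2] w 0.0872 q6 -0.72 t 2.2
pos [0.4808 0.3512 0.1957] closing 66.4 row [-0.2136 -0.0711  0.5256  0.    ] F [-1.  -0.  -0.2] w 0.0872 q6 -0.72 t 2.2
```

```bash
python3 -m handwheel '[[-0.1,-0.035,0,0],[-0.214,-0.071,0.05,0],[-0.214,-0.071,0.1,0],[-0.214,-0.071,0.2,0],[-0.214,-0.071,0.3,0],[-0.214,-0.071,0.38,0],[-0.214,-0.071,0.45,0],[-0.214,-0.071,0.5,0],[-0.214,-0.071,0.526,0],[-0.214,-0.071,0.526,0],[-0.214,-0.071,0.526,0]]' 100 4
python3 - <<'E'
from h import *
ims=[]
d=snap('top');a=d['frame'][160:240,140:240];d=snap('side');b=d['frame'][190:290,200:320]
a=cv2.resize(a,(500,400),interpolation=cv2.INTER_CUBIC);b=cv2.resize(b,(480,400),interpolation=cv2.INTER_CUBIC)
W=np.hstack([a,b]);save(cv2.resize(W,(784,320)),'near1.png');go([.531,.306,.038])
E
```

```text
time: 3.12
position: [0.5296, 0.3082, 0.0381]
tool_rot: [0.202, 0.979, 0.0, -0.0]
ft_force: [0.0, -0.6, -0.3]
grip_width: 0.0873
grip_force: 0.0
pos [0.5307 0.3082 0.0392] closing 66.6 row [-0.0037 -0.0063  0.0041  0.    ] F [0.9 0.1 0.9] w 0.0869 q6 -0.82 t 3.2
```

View pics/near1.png

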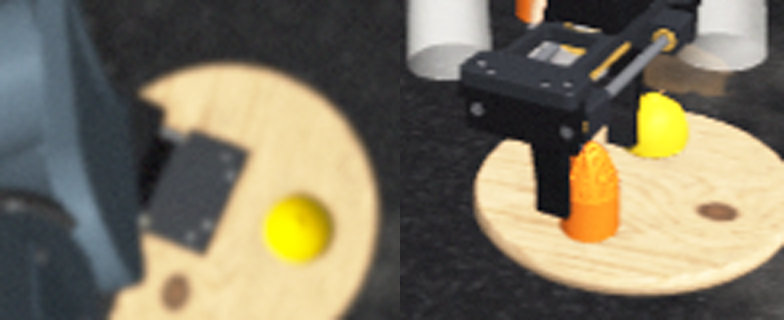

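```bash
python3 - <<'E'
from h import *
d=snap('side');o=robot.get_obs();R=Ro.from_quat(o['tool_rot']).as_matrix()
for s in(-.05,.05):
    p=o['position']+R@[0,s,.008];q=proj(d,p);print(s,p,q,'in crop',(q-[190,200])*3.2)
q=proj(d,[.531,.307,.025]);print('reamer base',q,(q-[190,200])*3.2)
a=d['frame'][215:285,215:285];save(cv2.resize(a,(560,560),interpolation=cv2.INTER_CUBIC),'near2.png')
E
```

```text
-0.05 [0.51102647 0.2621559  0.0312719 ] [247.41626066 268.11698204] in crop [183.7320341  217.97434253]
0.05 [0.55074037 0.35393154 0.03146428] [271.08030059 246.70612051] in crop [259.45696189 149.45958565]
reamer base [260.8949257  257.92558584] [226.86376225 185.3618747 ]
```

View pics/near2.png

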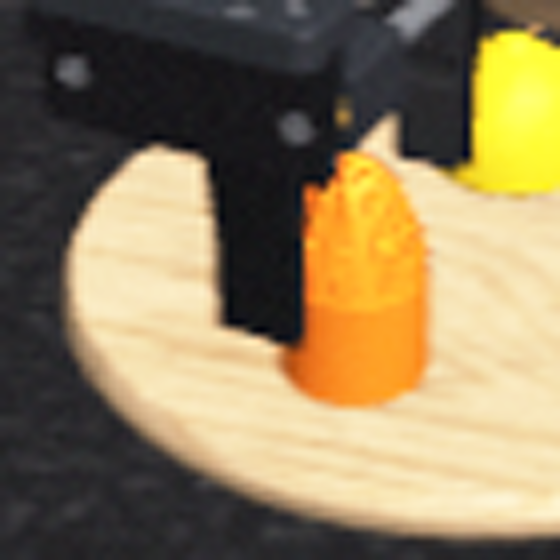

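```bash
python3 - <<'E'
from h import *
d=snap('side')
for z in(.03,.045,.055,.065,.075):
    a=onplane(d,(256,247.5),z);b=onplane(d,(235,269.4),z);print(z,np.round(a[:2],3),np.round(b[:2],3),'mid',np.round((a+b)[:2]/2,3),'sep',np.linalg.norm(a-b).round(3))
t=snap('top')
for z in (.05,.1,.15,.2):print(z,proj(t,[.5307,.3082,z]).round(1))
a=t['frame'][150:260,100:250];save(cv2.resize(a,(750,550),interpolation=cv2.INTER_CUBIC),'near3.png')
E
```

```text
0.03 [0.554 0.297] [0.51  0.205] mid [0.532 0.251] sep 0.102
0.045 [0.552 0.32 ] [0.509 0.231] mid [0.531 0.276] sep 0.099
0.055 [0.551 0.335] [0.509 0.248] mid [0.53  0.292] sep 0.097
0.065 [0.549 0.35 ] [0.509 0.265] mid [0.529 0.308] sep 0.094
0.075 [0.548 0.366] [0.508 0.283] mid [0.528 0.324] sep 0.092
0.05 [202.4 173.4]
0.1 [199.9 169.3]
0.15 [197.  164.8]
0.2 [193.9 159.7]
```

View pics/near3.png

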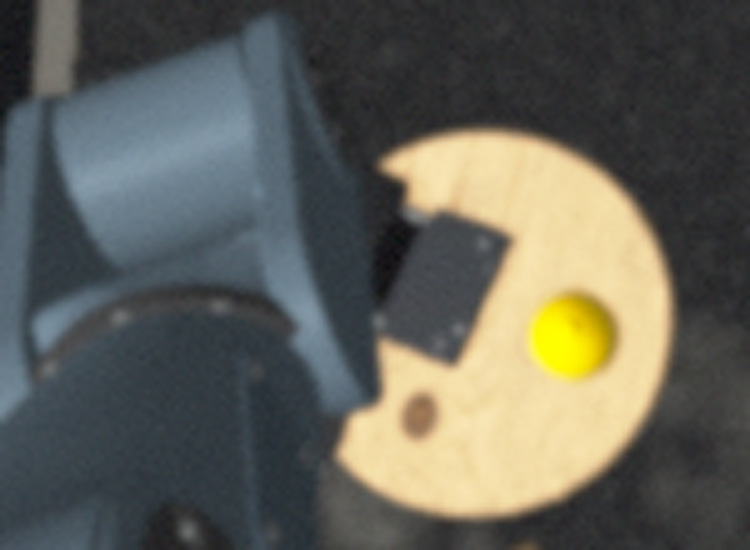

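```bash
python3 - <<'E'
from h import *
d=snap('side')
R=Ro.from_quat([.2029,.9792,0,0]).as_matrix()
for s in(-.0435,.0585):
  for x in(-.0095,.0095):
    print(s,x,proj(d,np.array([.2484,.5735,.1957])+R@[x,s,.008]).round(1))
    print('   +35mm',proj(d,np.array([.2484,.5735,.2307])+R@[x,s,.008]).round(1))
f=cv2.imread('pics/side0.png')[180:300,430:512];cv2.imwrite('pics/g0.png',cv2.resize(f,None,fx=5,fy=5,interpolation=cv2.INTER_CUBIC))
E
```

```text
-0.0435 -0.0095 [261.5 460.9]
   +35mm [239.3 466.6]
-0.0435 0.0095 [265.2 476.7]
   +35mm [242.8 482.9]
0.0585 -0.0095 [306.7 459.7]
   +35mm [281.6 466.5]
0.0585 0.0095 [312.  478.6]
   +35mm [286.6 486.1]
```

View pics/g0.png

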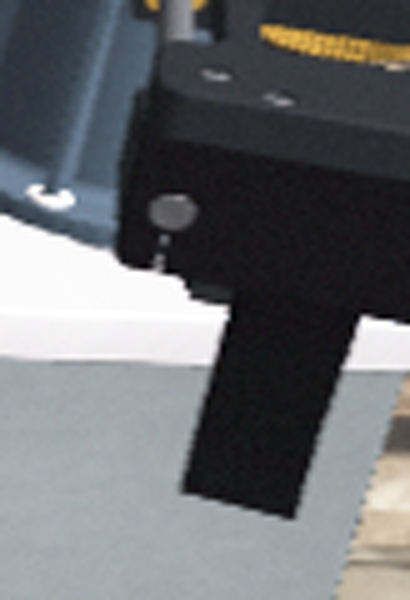

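The side view shows the fingertips about 35–39 mm higher than the stated TCP geometry predicts, both at the start pose and here. I'll check this by lowering gently and watching the force, with the fingers still open.

```bash
python3 -m handwheel '[[0,0,0.01,0],[0,0,0.013,0],[0,0,0.016,0],[0,0,0.018,0],[0,0,0.02,0],[0,0,0.02,0]]' 100 4; python3 -c "
from h import *
go([.531,.306,.028])"
```

```text
time: 3.92
position: [0.5299, 0.3073, 0.0317]
tool_rot: [0.203, 0.979, -0.0, -0.0]
ft_force: [0.2, -0.8, 0.2]
grip_width: 0.087
grip_force: 0.0
pos [0.5299 0.3073 0.0317] closing 66.6 row [-0.005  -0.0024  0.0124  0.    ] F [ 0.2 -0.8  0.2] w 0.087 q6 -0.82 t 3.9
```

```bash
python3 -m handwheel '[[0,0,0.004,0],[0,0,0.008,0],[0,0,0.012,0],[0,0,0.012,0]]' 100 4; python3 -c "
from h import *
go([.531,.306,.02])"
```

```text
time: 4.25
position: [0.5298, 0.3072, 0.028]
tool_rot: [0.203, 0.979, -0.0, -0.0]
ft_force: [-0.3, 0.5, 0.2]
grip_width: 0.0869
grip_force: 0.0
pos [0.5298 0.3072 0.028 ] closing 66.6 row [-0.0054 -0.0022  0.0267  0.    ] F [-0.3  0.5  0.2] w 0.0869 q6 -0.82 t 4.2
```

```bash
python3 - <<'E'
from h import *
d=snap('side');g=cv2.cvtColor(d['frame'],cv2.COLOR_RGB2GRAY)
o=robot.get_obs();R=Ro.from_quat(o['tool_rot']).as_matrix()
print(g[250:264,238:256])
for h in(0,.03,.035,.04):
    print(h,[proj(d,o['position']+R@[x,.0585,.008-h]).round(1).tolist() for x in(-.0095,.0095)])
E
```

```text
[[229 227 222 216 147  23  22  22  17  24  23  20  22  24  33  82 150 170]
 [235 234 233 233 172  25  21  26  23  20  24  22  21  23  27  80 151 169]
 [233 231 231 230 169  23  20  23  23  20  22  20  22  19  22  81 155 173]
 [229 230 227 224 157  19  20  20  21  19  22  19  20  26  27  70 134 156]
 [224 225 221 216 149  24  20  23  22  22  22  20  21  21  26  71 127 149]
 [224 221 221 220 165  43  20  23  23  17  22  23  22  22  23  67 131 153]
 [227 226 224 222 163  48  24  23  22  23  21  20  23  22  25  70 128 150]
 [215 218 220 221 167  51  22  26  20  26  22  22  22  22  24  73 132 151]
 [210 209 210 209 155  49  25  22  22  23  19  24  25  22  26  72 129 155]
 [219 214 210 202 144  43  23  23  23  26  23  26  24  27  23  68 133 153]
 [228 228 225 222 197 122  67  45  20  20  27  25  23  22  26  72 134 150]
 [220 220 221 224 224 226 228 205 147  96  46  23  24  23  25  87 137 153]
 [229 227 224 221 218 215 217 218 223 224 226 204 135  48  39 115 146 153]
 [230 232 233 231 229 227 226 222 220 218 220 217 217 191 150 138 147 153]]
0 [[276.5, 241.1], [279.2, 249.5]]
0.03 [[264.0, 240.9], [266.6, 249.4]]
0.035 [[261.9, 240.9], [264.4, 249.3]]
0.04 [[259.8, 240.8], [262.3, 249.3]]
```

The fingertips really sit about 35–40 mm above where the nominal geometry puts them, so I'll descend carefully and find the board by touch.

```bash
python3 -m handwheel '[[0,0,0.01,0],[0,0,0.02,0],[0,0,0.03,0],[0,0,0.04,0],[0,0,0.045,0],[0,0,0.05,0],[0,0,0.05,0]]' 100 4; python3 - <<'E'
from h import *
d=snap('side');g=cv2.cvtColor(d['frame'],cv2.COLOR_RGB2GRAY)
o=robot.get_obs();R=Ro.from_quat(o['tool_rot']).as_matrix()
print(g[256:272,238:256]);go([.5298,.3072,.005])
f=cv2.resize(d['frame'][215:285,215:285],(560,560),interpolation=cv2.INTER_CUBIC);save(f,'near4.png')
E
```

```text
time: 4.88
position: [0.5297, 0.3072, 0.0129]
tool_rot: [0.203, 0.979, -0.0, -0.0]
ft_force: [-0.1, 0.2, 0.6]
grip_width: 0.087
grip_force: 0.0
[[226 226 226 223 157  21  22  22  21  21  21  21  20  23  31  72 130 149]
 [215 219 223 222 167  49  22  23  18  18  21  20  22  24  30  73 130 150]
 [210 208 209 211 151  46  21  20  19  14  20  20  22  24  28  70 132 151]
 [217 214 209 203 144  45  26  21  19  25  23  25  24  27  26  68 131 154]
 [227 228 226 222 169  46  22  21  19  19  22  25  23  22  24  70 131 151]
 [220 220 222 225 169  48  21  24  23  22  24  23  20  20  22  73 132 153]
 [229 228 225 220 166  45  21  25  24  22  21  21  25  19  23  72 132 153]
 [230 231 233 231 175  51  25  22  20  23  23  21  20  23  25  74 133 153]
 [224 225 227 226 171  53  21  20  23  25  23  25  19  23  23  69 138 156]
 [233 233 230 229 173  49  22  20  24  22  25  25  25  24  26 102 173 191]
 [231 233 233 233 197 106  51  24  23  23  25  24  24  23  25 106 199 224]
 [214 218 224 227 228 227 205 131  70  49  23  28  24  23  24 136 205 219]
 [213 224 224 221 219 220 221 219 215 197 174 129  49  19  26 187 230 229]
 [197 208 221 228 228 229 230 226 222 219 214 210 209 186 142 198 227 228]
 [187 196 211 219 226 227 228 227 226 228 224 222 222 220 215 209 205 208]
 [171 182 194 206 218 225 225 223 221 219 220 223 226 229 231 232 228 226]]
pos [0.5299 0.3073 0.0131] closing 66.6 row [ 0.0001 -0.0003  0.027   0.    ] F [-0.6  0.2 -0.3] w 0.0871 q6 -0.82 t 4.9
```

View pics/near4.png

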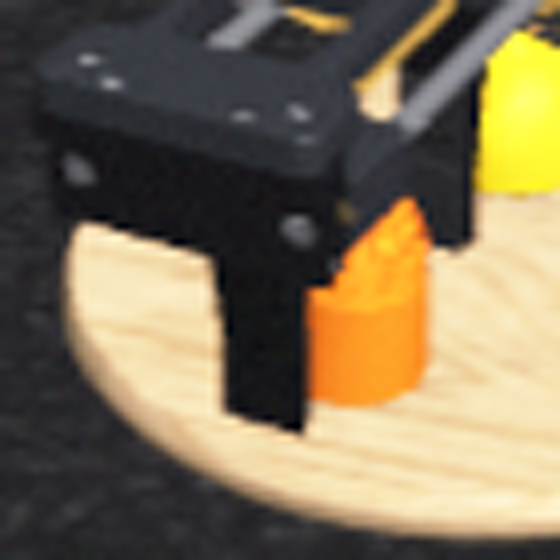

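```bash
python3 -m handwheel '[[0,0,0.01,0],[0,0,0.02,0],[0,0,0.025,0],[0,0,0.03,0],[0,0,0.033,0],[0,0,0.033,0]]' 100 4;  python3 -m handwheel '[[0,0,0.004,0],[0,0,0.007,0],[0,0,0.01,0],[0,0,0.01,0]]' 100 4; python3 - <<'E'
from h import *
d=snap('side');g=cv2.cvtColor(d['frame'],cv2.COLOR_RGB2GRAY)
print(g[262:280,242:244].T);go([.5298,.3072,-.005])
E
```

```text
time: 5.43
position: [0.5298, 0.3073, 0.0032]
tool_rot: [0.203, 0.979, -0.0, -0.0]
ft_force: [-0.0, -0.3, 0.1]
grip_width: 0.0874
grip_force: 0.0
time: 5.77
position: [0.5299, 0.3073, 0.0003]
tool_rot: [0.203, 0.979, -0.0, -0.0]
ft_force: [0.6, 0.7, 0.3]
grip_width: 0.0871
grip_force: 0.0
[[165 175 169 174 178 171 160 173 167 174 200 182 138  90  44  44  51  49]
 [ 50  45  44  49  47  49  46  52  50  82 183 200 159 115  55  47  48  46]]
pos [5.299e-01 3.073e-01 4.000e-04] closing 66.6 row [ 0.0003 -0.0005  0.0179  0.    ] F [ 0.  -0.6 -0.6] w 0.087 q6 -0.82 t 5.8
```

```bash
python3 -m handwheel '[[0,0,0.003,0],[0,0,0.006,0],[0,0,0.006,0],[0,0,0.006,0],[0,0,0.006,0],[0,0,0.006,0],[0,0,0.006,0],[0,0,0.006,0],[0,0,0.006,0],[0,0,0.006,0],[0,0,0.006,0],[0,0,0.006,0]]' 20 4; python3 -m handwheel '[[0,0,0,0],[0,0,0,0],[0,0,0,0],[0,0,0,0]]' 20 15; python3 - <<'E'
from h import *
go([.5298,.3072,-.005])
E
```

```text
time: 6.82
position: [0.5299, 0.3072, -0.0014]
tool_rot: [0.203, 0.979, -0.0, -0.0]
ft_force: [-0.9, 0.0, -0.0]
grip_width: 0.0402
grip_force: 4.0
time: 7.15
position: [0.5299, 0.3073, -0.0014]
tool_rot: [0.203, 0.979, -0.0, -0.0]
ft_force: [-1.2, -0.1, 0.5]
grip_width: 0.0399
grip_force: 15.0
pos [ 0.5299  0.3073 -0.0014] closing 66.6 row [ 0.0003 -0.0003  0.0121  0.    ] F [-1.2 -0.1  0.5] w 0.0399 q6 -0.82 t 7.2
```

```bash
python3 -m handwheel '[[0,0,-0.02,0],[0,0,-0.06,0],[0,0,-0.12,0],[0,0,-0.2,0],[0,0,-0.3,0],[0,0,-0.4,0],[0,0,-0.5,0],[0,0,-0.5,0],[0,0,-0.5,0]]' 20 20; python3 - <<'E'
from h import *
go([.5628,-.2329,.15]);go([.5628,-.2329,.15],80)
E
```

```text
time: 7.9
position: [0.5317, 0.308, 0.152]
tool_rot: [0.203, 0.979, 0.002, 0.003]
ft_force: [-0.5, 0.2, -1.9]
grip_width: 0.0401
grip_force: 20.0
pos [0.5317 0.308  0.152 ] closing 66.6 row [-0.8118 -1.6134  0.0033  0.    ] F [-0.5  0.2 -1.9] w 0.0401 q6 -0.82 t 7.9
pos [0.5317 0.308  0.152 ] closing 66.6 row [-0.8118 -1.6134  0.0033 -0.0373] F [-0.5  0.2 -1.9] w 0.0401 q6 -0.82 t 7.9
```

```bash
python3 -m handwheel '[[-0.02,-0.04,0,0],[-0.06,-0.12,0,0],[-0.1,-0.2,0,0],[-0.15,-0.3,0,0],[-0.2,-0.4,0,0],[-0.25,-0.5,0,0],[-0.3,-0.6,0,0],[-0.35,-0.7,0,0],[-0.4,-0.8,0,0],[-0.45,-0.9,0,0],[-0.45,-0.9,0,0]]' 20 20; python3 -m handwheel '[[-0.04,-0.08,0,0],[-0.1,-0.2,0,0],[-0.15,-0.3,0,0],[-0.2,-0.4,0,0],[-0.25,-0.5,0,0],[-0.3,-0.58,0,0],[-0.33,-0.65,0,0],[-0.35,-0.69,0,0],[-0.362,-0.713,0,0],[-0.362,-0.713,0,0],[-0.362,-0.713,0,0]]' 20 20; python3 - <<'E'
from h import *
go([.5628,-.2329,.15]);go([.5628,-.2329,.06])
E
```

```text
time: 8.82
position: [0.546, -0.0005, 0.1471]
tool_rot: [0.206, 0.979, -0.001, -0.001]
ft_force: [-0.8, 0.4, -0.6]
grip_width: 0.0396
grip_force: 20.0
time: 9.73
position: [0.5604, -0.2324, 0.1479]
tool_rot: [0.203, 0.979, 0.001, -0.001]
ft_force: [-0.9, 0.2, -1.5]
grip_width: 0.0397
grip_force: 20.0
pos [ 0.5604 -0.2324  0.1479] closing 66.6 row [-0.0081  0.0017 -0.007   0.    ] F [-0.9  0.2 -1.5] w 0.0397 q6 -1.74 t 9.7
pos [ 0.5604 -0.2324  0.1479] closing 66.6 row [-0.0088  0.0014  0.293   0.    ] F [-0.9  0.2 -1.5] w 0.0397 q6 -1.74 t 9.7
```

```bash
python3 -m handwheel '[[-0.008,0,0.05,0],[-0.008,0,0.12,0],[-0.008,0,0.18,0],[-0.008,0,0.23,0],[-0.008,0,0.27,0],[-0.008,0,0.297,0],[-0.008,0,0.297,0],[-0.008,0,0.297,0]]' 20 20; python3 - <<'E'
from h import *
S=snap('side');T=snap('top')
def om(f):
    h=cv2.cvtColor(f,cv2.COLOR_RGB2HSV);H,Sx,V=[h[...,i].astype(int) for i in range(3)]
    return (H>=3)&(H<=18)&(Sx>165)&(V>60)
a=cv2.resize(S['frame'][120:190,215:305],(720,560),interpolation=cv2.INTER_CUBIC)
save(a,'hov_s.png')
m=om(S['frame']);r,c=np.nonzero(m[120:190,200:320]);print('orange cols/rows',sorted(set(c+200)),sorted(set(r+120)))
go([.5628,-.2329,.0196])
E
```

```text
time: 10.4
position: [0.5634, -0.2338, 0.0595]
tool_rot: [0.203, 0.979, 0.0, -0.0]
ft_force: [0.3, 0.5, -1.1]
grip_width: 0.04
grip_force: 20.0
orange cols/rows [np.int64(236), np.int64(237), np.int64(238), np.int64(239), np.int64(240), np.int64(241), np.int64(242), np.int64(243), np.int64(244), np.int64(245), np.int64(246), np.int64(247), np.int64(248), np.int64(250), np.int64(251), np.int64(258), np.int64(259), np.int64(260), np.int64(261), np.int64(262), np.int64(263), np.int64(264)] [np.int64(138), np.int64(139), np.int64(140), np.int64(141), np.int64(142), np.int64(143), np.int64(144), np.int64(145), np.int64(146), np.int64(147), np.int64(148), np.int64(149), np.int64(150), np.int64(151), np.int64(152), np.int64(153), np.int64(154), np.int64(155), np.int64(156), np.int64(167), np.int64(168), np.int64(169), np.int64(170), np.int64(171), np.int64(172), np.int64(173), np.int64(174), np.int64(175), np.int64(176), np.int64(177), np.int64(178), np.int64(179), np.int64(180), np.int64(181), np.int64(182), np.int64(183), np.int64(184), np.int64(185), np.int64(186), np.int64(187), np.int64(188), np.int64(189)]
pos [ 0.5641 -0.2347  0.0605] closing 66.6 row [0.0067 0.0036 0.1362 0.    ] F [-0.5  0.4 -0.5] w 0.0399 q6 -1.74 t 10.5
```

View pics/hov_s.png

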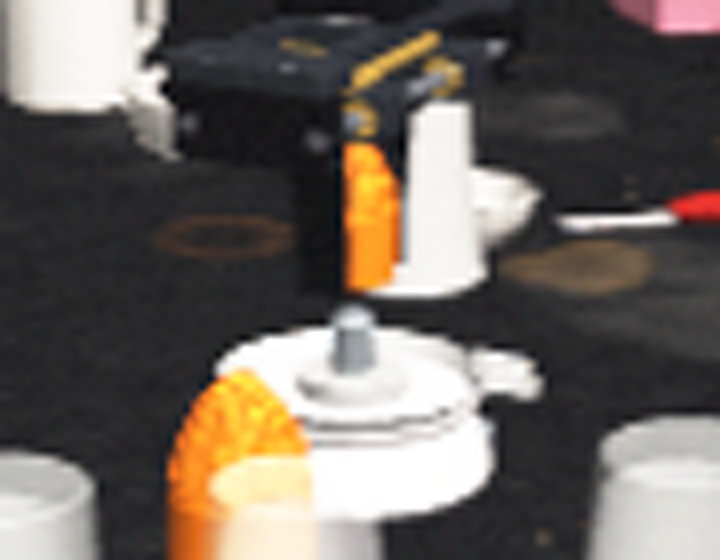

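The side crop puts the spindle centre at column ≈258.6 and the held reamer's centre at ≈258.7, so x is aligned. The reamer's underside is about 12 mm above the spindle. I'll lower it slowly and watch the force.

```bash
python3 -m handwheel '[[0.0015,0.003,0.015,0],[0.0015,0.003,0.03,0],[0.0015,0.003,0.04,0],[0.0015,0.003,0.047,0],[0.0015,0.003,0.054,0],[0.0015,0.003,0.06,0],[0.0015,0.003,0.06,0]]' 20 20; python3 -m handwheel '[[0,0,0.005,0],[0,0,0.01,0],[0,0,0.01,0]]' 20 20;python3 -c "
from h import *
go([.5628,-.2329,.0196])"
```

```text
time: 11.08
position: [0.563, -0.2334, 0.041]
tool_rot: [0.203, 0.979, 0.0, -0.0]
ft_force: [-0.2, 0.4, -0.9]
grip_width: 0.0399
grip_force: 20.0
time: 11.33
position: [0.5632, -0.2334, 0.0383]
tool_rot: [0.203, 0.979, 0.0, -0.0]
ft_force: [0.2, 0.4, -0.9]
grip_width: 0.0401
grip_force: 20.0
pos [ 0.5632 -0.2334  0.0383] closing 66.6 row [0.0019 0.001  0.0624 0.    ] F [ 0.2  0.4 -0.9] w 0.0401 q6 -1.74 t 11.3
```

```bash
python3 -m handwheel '[[0,0,0.01,0],[0,0,0.02,0],[0,0,0.03,0],[0,0,0.038,0],[0,0,0.045,0],[0,0,0.05,0],[0,0,0.055,0],[0,0,0.058,0],[0,0,0.058,0]]' 20 20; python3 -m handwheel '[[0,0,0.003,0],[0,0,0.005,0],[0,0,0.007,0],[0,0,0.009,0],[0,0,0.009,0],[0,0,0.009,0]]' 20 20;python3 -c "
from h import *
go([.5628,-.2329,.0196])"
```

```text
time: 12.08
position: [0.5632, -0.2334, 0.0209]
tool_rot: [0.203, 0.979, 0.0, -0.0]
ft_force: [-0.1, -0.5, 0.5]
grip_width: 0.0401
grip_force: 20.0
time: 12.58
position: [0.5634, -0.2335, 0.0197]
tool_rot: [0.203, 0.979, -0.0, 0.0]
ft_force: [-2.1, 0.3, 5.5]
grip_width: 0.04
grip_force: 20.4
pos [ 0.5634 -0.2335  0.0197] closing 66.6 row [0.0024 0.001  0.0002 0.    ] F [-2.1  0.3  5.5] w 0.04 q6 -1.74 t 12.6
```

Contact came exactly at the predicted seated height, so I'll release and retract.

```bash
python3 -m handwheel '[[0,0,-0.003,0],[0,0,-0.003,0],[0,0,-0.003,0],[0,0,-0.003,0],[0,0,-0.003,0],[0,0,-0.003,0],[0,0,-0.003,0]]' 70 5; python3 -m handwheel '[[0,0,-0.02,0],[0,0,-0.06,0],[0,0,-0.12,0],[0,0,-0.2,0],[0,0,-0.3,0],[0,0,-0.4,0],[0,0,-0.5,0],[0,0,-0.5,0]]' 100 5; python3 - <<'E'
from h import *
S=snap('side')
a=cv2.resize(S['frame'][120:190,215:305],(720,560),interpolation=cv2.INTER_CUBIC)
save(a,'seat_s.png')
go([.4895,.1911,.15]);
E
```

```text
time: 13.17
position: [0.5633, -0.2335, 0.0192]
tool_rot: [0.203, 0.979, 0.0, -0.0]
ft_force: [-0.4, -0.4, 0.5]
grip_width: 0.0606
grip_force: 0.0
time: 13.83
position: [0.5674, -0.2359, 0.1774]
tool_rot: [0.203, 0.979, -0.003, 0.007]
ft_force: [0.5, -0.6, 0.9]
grip_width: 0.0871
grip_force: 0.0
pos [ 0.5659 -0.2351  0.1745] closing 66.6 row [0.7991 1.2025 0.0717 0.    ] F [-0.1 -0.2 -0.1] w 0.0868 q6 -1.74 t 13.9
```

View pics/seat_s.png

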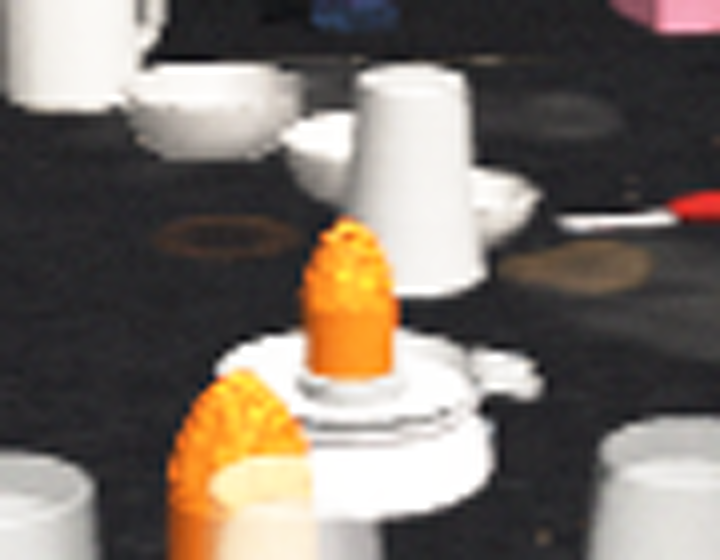

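The crop shows the reamer upright at about (155,258), with its collar flush on the pedestal around row 167. It is seated and released. Now the lemon.

```bash
python3 -m handwheel '[[0.03,0.05,0,0],[0.09,0.14,0,0],[0.15,0.23,0,0],[0.21,0.32,0,0],[0.27,0.41,0,0],[0.33,0.5,0,0],[0.4,0.6,0,0],[0.46,0.7,0,0],[0.52,0.78,0,0],[0.55,0.83,0,0],[0.55,0.83,0,0]]' 100 5; python3 -m handwheel '[[0.05,0.08,0,0],[0.1,0.17,0,0],[0.16,0.25,0,0],[0.2,0.31,0,0],[0.235,0.36,0,0],[0.24,0.37,0,0],[0.24,0.37,0,0]]' 100 5; python3 - <<'E'
from h import *
T=snap('top')
for o in vision.look_for('top','lemon_half')[:2]: print(o)
go([.4895,.1911,.15]);go([.4895,.1911,.02])
E
```

```text
time: 14.8
position: [0.5071, 0.0649, 0.168]
tool_rot: [0.201, 0.98, 0.0, -0.003]
ft_force: [-0.7, 0.0, -0.3]
grip_width: 0.0872
grip_force: 0.0
time: 15.38
position: [0.4878, 0.1916, 0.1685]
tool_rot: [0.202, 0.979, -0.001, -0.001]
ft_force: [-0.2, -0.4, 0.7]
grip_width: 0.0872
grip_force: 0.0
pos [0.4887 0.1903 0.1688] closing 66.6 row [-0.0015  0.0038  0.0627  0.    ] F [ 0.7 -0.2 -0.9] w 0.0869 q6 -1.0 t 15.5
pos [0.4887 0.1903 0.1688] closing 66.6 row [-0.0018  0.0043  0.4961  0.    ] F [ 0.7 -0.2 -0.9] w 0.0869 q6 -1.0 t 15.5
```

```bash
python3 -m handwheel '[[-0.001,0.004,0.08,0],[-0.001,0.004,0.16,0],[-0.001,0.004,0.25,0],[-0.001,0.004,0.33,0],[-0.001,0.004,0.4,0],[-0.001,0.004,0.46,0],[-0.001,0.004,0.5,0],[-0.001,0.004,0.53,0],[-0.001,0.004,0.55,0],[-0.001,0.004,0.56,0],[-0.001,0.004,0.56,0]]' 100 5;  python3 -m handwheel '[[0,0,0.003,0],[0,0,0.006,0],[0,0,0.008,0],[0,0,0.008,0]]' 100 5; python3 - <<'E'
from h import *
go([.4895,.1911,-.004])
E
```

```text
time: 16.4
position: [0.4898, 0.1916, 0.0011]
tool_rot: [0.203, 0.979, -0.0, -0.0]
ft_force: [0.1, -0.0, -0.2]
grip_width: 0.0872
grip_force: 0.0
time: 16.73
position: [0.49, 0.1922, -0.0006]
tool_rot: [0.203, 0.979, 0.0, 0.0]
ft_force: [-0.4, -0.8, 0.3]
grip_width: 0.0872
grip_force: 0.0
pos [ 0.49    0.1922 -0.0006] closing 66.6 row [ 0.     -0.0039  0.0112  0.    ] F [-0.4 -0.8  0.3] w 0.0872 q6 -1.0 t 16.7
```

```bash
python3 -m handwheel '[[0,-0.003,0.003,0],[0,-0.003,0.006,0],[0,-0.003,0.009,0],[0,-0.003,0.009,0]]' 100 5;  python3 -m handwheel '[[0,0,0.003,0],[0,0,0.005,0],[0,0,0.005,0]]' 100 5; python3 -m handwheel '[[0,0,0.003,0],[0,0,0.005,0],[0,0,0.005,0]]' 100 5
```

```text
time: 17.07
position: [0.4898, 0.1915, -0.0016]
tool_rot: [0.203, 0.979, 0.0, 0.001]
ft_force: [-2.4, 0.2, 16.1]
grip_width: 0.0873
grip_force: 8.2
time: 17.32
position: [0.4899, 0.1915, -0.0016]
tool_rot: [0.203, 0.979, 0.0, 0.001]
ft_force: [-4.3, -0.5, 28.1]
grip_width: 0.0873
grip_force: 14.0
time: 17.57
position: [0.4899, 0.1915, -0.0017]
tool_rot: [0.203, 0.979, 0.0, 0.001]
ft_force: [-6.5, -1.4, 39.8]
grip_width: 0.0864
grip_force: 19.7
```

```bash
python3 -m handwheel '[[0,0,-0.01,0],[0,0,-0.02,0],[0,0,-0.02,0],[0,0,-0.02,0]]' 100 5; python3 -c "
from h import *
go([.4895,.1911,-.0004])"
```

```text
time: 17.9
position: [0.4894, 0.1912, -0.0009]
tool_rot: [0.203, 0.979, -0.0, -0.0]
ft_force: [-0.7, -0.1, 0.0]
grip_width: 0.0872
grip_force: 0.0
pos [ 0.4894  0.1912 -0.0009] closing 66.6 row [-0.0006 -0.0001 -0.0016  0.    ] F [-0.7 -0.1  0. ] w 0.0872 q6 -1.0 t 17.9
```

```bash
python3 -m handwheel '[[0,0,-0.003,0],[0,0,-0.003,0],[0,0,-0.003,0],[0,0,-0.003,0],[0,0,-0.003,0],[0,0,-0.003,0],[0,0,-0.003,0],[0,0,-0.003,0],[0,0,-0.003,0],[0,0,-0.003,0]]' 30 4; python3 -m handwheel '[[0,0,0,0],[0,0,0,0],[0,0,0,0],[0,0,0,0]]' 30 12; python3 -m handwheel '[[0,0,-0.01,0],[0,0,-0.03,0],[0,0,-0.06,0],[0,0,-0.12,0],[0,0,-0.2,0],[0,0,-0.3,0],[0,0,-0.4,0],[0,0,-0.5,0],[0,0,-0.55,0],[0,0,-0.55,0]]' 30 12; python3 - <<'E'
from h import *
go([.5633,-.2335,.165])
T=snap('top')
E
```

```text
time: 18.73
position: [0.4893, 0.1912, 0.0001]
tool_rot: [0.203, 0.979, -0.0, -0.0]
ft_force: [1.3, 0.1, -1.2]
grip_width: 0.0529
grip_force: 4.0
time: 19.07
position: [0.4894, 0.1912, 0.0002]
tool_rot: [0.203, 0.979, -0.0, 0.0]
ft_force: [0.0, 1.0, -0.3]
grip_width: 0.0523
grip_force: 12.0
time: 19.9
position: [0.4922, 0.1918, 0.17]
tool_rot: [0.203, 0.979, 0.002, 0.005]
ft_force: [-0.1, 0.2, -0.4]
grip_width: 0.0522
grip_force: 12.0
pos [0.4922 0.1918 0.17  ] closing 66.6 row [-0.7806 -1.2069  0.0167  0.    ] F [-0.1  0.2 -0.4] w 0.0522 q6 -1.0 t 19.9
```

```bash
python3 -m handwheel '[[-0.03,-0.04,0,0],[-0.07,-0.11,0,0],[-0.13,-0.2,0,0],[-0.19,-0.29,0,0],[-0.25,-0.38,0,0],[-0.31,-0.47,0,0],[-0.37,-0.56,0,0],[-0.43,-0.66,0,0],[-0.49,-0.75,0,0],[-0.52,-0.8,0,0],[-0.54,-0.83,0,0],[-0.54,-0.83,0,0]]' 30 12; python3 -m handwheel '[[-0.03,-0.05,0,0],[-0.08,-0.12,0,0],[-0.13,-0.2,0,0],[-0.17,-0.27,0,0],[-0.2,-0.32,0,0],[-0.23,-0.36,0,0],[-0.24,-0.377,0,0],[-0.24,-0.377,0,0],[-0.24,-0.377,0,0],[-0.24,-0.377,0,0]]' 30 12; python3 - <<'E'
from h import *
S=snap('side')
def st(m,r0,r1,c0,c1):
    mm=np.zeros_like(m);mm[r0:r1,c0:c1]=m[r0:r1,c0:c1];return mm
h=cv2.cvtColor(S['frame'],cv2.COLOR_RGB2HSV);H,Sx,V=[h[...,i].astype(int) for i in range(3)]
o=st((H>=3)&(H<=18)&(Sx>150)&(V>60),120,170,251,285)
y=st((H>=21)&(H<=34)&(Sx>150)&(V>60),70,160,225,300)
for n,m in(('reamer',o),('lemon',y)):
    for r in range(384):
        c=np.nonzero(m[r])[0]
        if len(c): print(n,r,c.min(),c.max())
print('pred reamer axis col',proj(S,[.5633,-.2335,.06]),'tip',proj(S,[.5633,-.2335,.110]))
go([.5633,-.2335,.0977])
E
```

```text
time: 20.95
position: [0.5387, -0.1035, 0.1639]
tool_rot: [0.204, 0.979, -0.0, -0.001]
ft_force: [-0.1, -0.2, -0.8]
grip_width: 0.0522
grip_force: 12.0
time: 21.78
position: [0.5596, -0.2324, 0.1649]
tool_rot: [0.202, 0.979, 0.001, -0.001]
ft_force: [0.5, 0.8, 0.0]
grip_width: 0.0522
grip_force: 12.0
reamer 147 257 258
reamer 148 256 256
reamer 149 255 259
reamer 150 255 261
reamer 151 254 256
reamer 152 254 262
reamer 153 253 256
reamer 154 253 263
reamer 155 253 256
reamer 156 252 263
reamer 157 253 264
reamer 158 253 264
reamer 159 253 264
reamer 160 253 264
reamer 161 253 263
reamer 162 254 263
reamer 163 254 263
reamer 164 254 263
reamer 165 254 263
reamer 166 254 262
lemon 93 265 268
lemon 94 262 265
lemon 96 261 261
lemon 99 260 260
lemon 103 260 260
lemon 112 258 261
lemon 113 258 263
lemon 114 258 265
lemon 115 258 266
lemon 116 258 266
lemon 117 258 267
lemon 118 258 267
lemon 119 258 267
lemon 120 258 268
lemon 121 259 268
lemon 122 258 268
lemon 123 259 268
lemon 124 259 267
lemon 125 259 266
lemon 148 257 259
lemon 149 256 260
lemon 150 259 259
lemon 151 259 261
lemon 152 258 258
lemon 153 258 262
lemon 154 257 261
lemon 155 258 263
lemon 156 258 261
lemon 157 258 261
pred reamer axis col [161.7361547  258.19993562] tip [147.62962271 258.24618063]
pos [ 0.5597 -0.2325  0.165 ] closing 66.6 row [-0.0125  0.0016  0.2244  0.    ] F [ 0.2 -0.3 -0.8] w 0.0522 q6 -1.74 t 21.8
```

```bash
python3 -m handwheel '[[-0.005,0.0016,0.03,0],[-0.011,0.0016,0.07,0],[-0.011,0.0016,0.11,0],[-0.011,0.0016,0.14,0],[-0.011,0.0016,0.15,0],[-0.011,0.0016,0.15,0],[-0.011,0.0016,0.15,0],[-0.011,0.0016,0.15,0]]' 30 12; cat > chk.py <<'E'
from h import *
S=snap('side');ob=robot.get_obs();p=ob['position']
h=cv2.cvtColor(S['frame'],cv2.COLOR_RGB2HSV);H,Sx,V=[h[...,i].astype(int) for i in range(3)]
def edges(pp,kind):
    a=np.linspace(0,2*np.pi,60)
    P=np.array([proj(S,[pp[0]+r*np.cos(t),pp[1]+r*np.sin(t),pp[2]+z]) for r,z in prof(kind) for t in a])
    return P[:,0].min(),P[:,0].max(),P[:,1].min(),P[:,1].max()
print('model reamer r0 r1 c0 c1',np.round(edges([.5633,-.2335,.046],'reamer'),1))
print('model lemon ',np.round(edges([p[0],p[1],p[2]+.0248],'lemon'),1))
for n,m,b in(('reamer',(H>=3)&(H<=20)&(Sx>120)&(V>50),(146,170,250,270)),('lemon',(H>=21)&(H<=34)&(Sx>120)&(V>50),(90,146,240,290))):
    sub=m[b[0]:b[1],b[2]:b[3]]
    for r in range(sub.shape[0]):
        c=np.nonzero(sub[r])[0]
        if len(c): print(n,r+b[0],c.min()+b[2],c.max()+b[2],end='; ')
    print()
r=int(round(edges([p[0],p[1],p[2]+.0248],'lemon')[1]))
print(S['frame'][r-6:r+4,252:272,0])
g=S['frame'].astype(int);print('collar R row163',g[163,250:268,0])
go([.5633,-.2335,.0977])
E
python3 chk.py
```

```text
time: 22.5
position: [0.5638, -0.2352, 0.1205]
tool_rot: [0.203, 0.979, -0.0, 0.0]
ft_force: [0.3, 0.4, -1.1]
grip_width: 0.0526
grip_force: 12.0
model reamer r0 r1 c0 c1 [147.6 167.6 252.3 264.1]
model lemon  [124.5 139.4 250.2 266.2]
reamer 147 257 258; reamer 148 256 260; reamer 149 255 261; reamer 150 255 261; reamer 151 254 258; reamer 152 254 262; reamer 153 253 263; reamer 154 253 263; reamer 155 253 262; reamer 156 252 263; reamer 157 252 264; reamer 158 252 264; reamer 159 252 264; reamer 160 252 264; reamer 161 253 263; reamer 162 254 263; reamer 163 254 263; reamer 164 253 263; reamer 165 253 263; reamer 166 254 263; 
lemon 106 267 267; lemon 107 266 266; lemon 108 262 264; lemon 109 261 261; lemon 110 260 260; lemon 114 259 259; lemon 125 257 260; lemon 126 257 262; lemon 127 257 263; lemon 128 257 264; lemon 129 257 265; lemon 130 257 265; lemon 131 257 265; lemon 132 257 265; lemon 133 257 265; lemon 134 257 265; lemon 135 257 265; lemon 136 257 265; lemon 137 257 265; lemon 138 257 263; 
[[ 19  18  21  21  20 159 254 255 255 255 255 255 255 254 251 245 247 247
  246 24
[... 279 characters left out ...]
 131 244 253 254 254 254 254 254 250 244 245 245 246
  246 244]
 [ 26  29  23  24  23 127 242 253 253 253 251 250 236 231 244 245 246 246
  247 245]
 [114 109  94  70  56 135 178 192 201 226 237 236 235 239 243 245 246 247
  246 245]
 [134 143 152 166 179 196 166 146 175 202 216 227 233 239 243 245 246 246
  246 245]
 [110 137 148 162 179 182 149 144 175 199 214 226 234 240 243 246 246 247
  247 244]
 [100 124 129 150 169 170 145 147 176 199 217 229 236 241 244 246 247 247
  246 245]]
collar R row163 [254 254 250 215 205 234 246 250 253 253 254 254 254 252 249 247 244 242]
pos [ 0.5638 -0.2353  0.1208] closing 66.6 row [0.0041 0.0047 0.0768 0.    ] F [ 0.5 -0.1 -1.1] w 0.0522 q6 -1.74 t 22.6
```

```bash
python3 - <<'E'
from h import *
S=snap('side');f=S['frame'].astype(int)
print('lemon B',f[130:138,261:271,2]);
for r in(157,159,163,165): print('reamer B',r,f[r,248:270,2])
E
```

```text
lemon B [[ 76  64  58  54  42 195 239 238 235 231]
 [ 75  65  61  55  46 236 253 252 250 241]
 [ 76  69  61  54  51 205 242 243 242 240]
 [ 67  62  56  50  49 160 230 240 241 242]
 [ 58  54  51  48  45 157 229 241 240 240]
 [ 51  51  46  48  43 153 228 240 241 241]
 [ 51  45  48  45  41 153 228 239 240 241]
 [ 47  46  46  45 105 209 238 240 241 241]]
reamer B 157 [43 47 41 45 40 29 34 37 39 45 48 50 49 46 42 41 64 79 80 82 85 76]
reamer B 159 [44 41 39 40 37 30 22 28 31 35 36 37 38 38 42 38 39 43 42 45 43 44]
reamer B 163 [252 252 253 254 241 123  31  35  35  35  36  39  39  36  37  34 208 242
 241 238 235 230]
reamer B 165 [253 253 253 252 224  99  22  30  33  34  34  38  37  37  38  35 207 250
 253 253 252 247]
```

```bash
python3 -m handwheel '[[0.004,0.002,0.015,0],[0.004,0.002,0.03,0],[0.004,0.002,0.045,0],[0.004,0.002,0.057,0],[0.004,0.002,0.067,0],[0.004,0.002,0.073,0],[0.004,0.002,0.076,0],[0.004,0.002,0.076,0],[0.004,0.002,0.076,0],[0.004,0.002,0.076,0],[0.004,0.002,0.076,0],[0.004,0.002,0.076,0]]' 30 12; python3 - <<'E'
from h import *
S=snap('side');f=S['frame'].astype(int);p=robot.get_obs()['position']
print('lemon B',f[138:150,256:270,2]);print('R',f[138:150,256:262,0])
print('model bottom',proj(S,[p[0],p[1]+.0265,p[2]+.0248]),'centre',proj(S,[p[0],p[1],p[2]+.0248]),'right',proj(S,[p[0]-.0265,p[1],p[2]+.0348]))
ps=[]
for i in range(4): snap('top');ps.append(robot.get_obs()['position'])
print(np.mean(ps,0))
for l in vision.outline_of('top','glass_1')[:4]: print(l['conf'],l['point'])
for l in vision.outline_of('side','glass_1')[:4]: print(l['conf'],l['point'])
go([.5626,-.2335,.0977])
E
```

```text
time: 23.6
position: [0.5626, -0.2339, 0.0975]
tool_rot: [0.203, 0.979, -0.0, 0.0]
ft_force: [-0.3, -0.6, -0.9]
grip_width: 0.0524
grip_force: 12.0
lemon B [[ 26  37  61  82  83  76  69  59  56  52 157 230 241 240]
 [ 20  34  64  81  84  77  71  63  56  54 119 218 241 240]
 [ 25  32  61  78  74  68  61  54  52  48 113 218 240 241]
 [ 21  35  54  61  63  60  54  51  49  48 110 219 241 241]
 [ 25  32  43  49  49  48  51  50  47  43 113 218 242 241]
 [ 22  31  43  47  48  48  48  48  47  44 112 219 241 242]
 [ 27  34  40  45  45  47  45  45  45  70 158 230 243 242]
 [ 24  27  39  42  44  43  76  90 110 206 237 241 244 243]
 [ 29  55 108 140 178 209 214 221 229 236 239 240 244 244]
 [ 42  60  82 113 167 201 214 227 232 237 240 242 243 243]
 [ 39  67  82  73 123 184 211 224 231 235 238 240 242 242]
 [ 83  65  29  42  67 107 186 226 233 237 239 241 243 243]]
R [[ 21  90 254 255 255 255]
 [ 18  89 254 255 255 255]
 [ 22  85 253 255 255 255]
 [ 17  83 250 255 255 255]
 [ 23  75 243 254 254 255]
 [ 20  75 241 254 254 254]
 [ 26  73 236 253 254 254]
 [ 21  63 231 252 252 252]
 [ 25  57 147 192 218 236]
 [ 37 169 218 192 188 212]
 [140 253 255 255 254 226]
 [254 252 232 253 255 254]]
model bottom [146.3509943  258.00316603] centre [144.05140774 258.48634767] right [141.30446543 266.43797211]
[ 0.56252469 -0.23393883  0.09745793]
0.9 [192.6, 269.7]
0.7 [153.2, 272.7]
0.92 [193.1, 300.1]
0.8 [195.7, 248.0]
0.8 [195.3, 213.8]
0.58 [172.0, 269.6]
pos [ 0.5625 -0.2339  0.0974] closing 66.6 row [ 0.0002  0.0014 -0.0011  0.    ] F [ 0.3 -0.3 -0. ] w 0.0525 q6 -1.74 t 23.9
```

```bash
python3 -c "
from rig import job
print(job.hand_in())"
```

```text
the job is handed in; nothing more can be done
None
```

The job is handed in: the reamer is fully home on the spindle and released, and the arm holds the half lemon level and centred about 12 mm above its tip. The glasses showed no real movement in the last pictures, and the run took about 24 s.

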